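# Clear the board test fixture

### The arm

A 6-joint arm with a two-finger parallel gripper is mounted at the origin on the work surface. World frame = base frame: x ahead of the robot, y to its left, z up, the work surface at z = 0. Lengths are in mm, angles in degrees, forces in N, time in s.
With the tool pointing down it reaches from about 300 to 850 mm from the base axis. Payload 4.2 kg.
Tool frame: the origin (TCP) lies midway between the tips of the shut fingers; the grasp point (between the pads) lies env.hold_point_z behind it (env.hold_point_z is the distance from the TCP to the grasp point, in mm); z points along the fingers, y is the line along which they close (so a half turn about z gives the same grasp; the last joint's range is limited). The gripper opens to 91 mm and grips with 3 to 60 N. Pads are 32 mm wide; open, the fingers measure 118 mm over their backs; the gripper's body (76 mm by 178 mm) begins 60 mm behind the grasp point.
Start: joints at [-68.468, 18.312, 89.639, -0, 72.044, -1.146], TCP at [221.694, -530.561, 213.976] pointing down, gripper open.
Joint ranges: [-177.97, 177.97], [-48.28, 115.42], [12.27, 149.76], [-77.06, 257.06], [2.81, 150.46], [-146.56, 146.56]. Speed limits (degrees/s): [147.25, 147.25, 180, 180, 180, 180].

### API

Orientations are given as [roll, pitch, yaw] about the fixed x, y, z axes, in that order (R = Rz(yaw) Ry(pitch) Rx(roll)).
In Python, from workcell import env, viewer, spotter gives the robot as it stands.
- The arm moves only by the tool apply_moves, never from a script. Its arguments are lists of equal length, an entry for each row: "delta_pos": the shift along the world's x, y, z normalised to -1 to 1, where 1 is 120 mm, a list of three; "rot": the turn, a rotation vector about the world's x, y, z normalised to -1 to 1, where 1 is 1.5 rad, a list of three; "hand": the opening, from 0 (shut) to 1 (fully open). A call has 1 to 10 rows; each row is the pose to reach, as a shift and turn from the pose commanded when the call began; what a row does not reach only later rows make up. A row lasts 1/12 s, in which the tool goes at most 41.7 mm and 7.16 degrees, less where a joint would pass 70% of its speed; a pose out of reach is approached as far as the arm can. A call with a number of a shift or a turn outside -1 to 1 is refused whole. A call with a gripper value outside its range is refused whole. The fingers move at their own pace and stop on an object; "newtons" is the grip in N (left out, the last holds). Time passes only in rows, so rows that repeat a pose let the fingers close. It gives the time, the measured TCP pose, the force, the opening and the grip force at its end, in the units of the state.
- env.state(): the state, without advancing time (a new reading comes with each control period).
- viewer.grab_frame(name): name is "side" or "top"; returns a dict with "pixels" (480x640x3 uint8, red, green, blue), "camera_matrix" (3x3 intrinsics, pixels), "k1" (the pictures are not rectified: a ray, as slopes to the right and down, at radius r is drawn at 1 + k1 r^2 times it, then the intrinsics apply), "R" (3x3) and "t" (3): a world point X has camera coordinates R X + t. Camera axes: x right, y down, z forward; pixel columns grow to the right and rows downward; lengths in mm; the calibration is good to about 2 mm. A picture is of the moment at which its call begins. There is no depth.
- env.job_done(): hands the job in; it is judged then, once.
Trained networks look in a picture, given as the dict that the camera call returned (one of the last four; its "shot" number tells which), for a name from the list of things; names that differ only in an ending like _2 or _b are one class to them, and where a whole thing is asked for, a point or a joint stands for the part that bears it (a point fixed in the world has none). Each returns a list of dicts, best first, with "score" (0 to 1); they miss things now and then, are a little off and sometimes report something else, mostly with a low value. They report only what shows in the picture. A call takes as long as a camera call. They do not tell look-alikes from the thing itself.
- spotter.trace(picture, query): "mask" (480x640 bool, what is visible of it) and "box" ([centre column, centre row, width, height] in pixels, round what is visible of it).
- spotter.landmark_of(picture, query): "position" ([column, row] in pixels: a listed point, or the origin of a listed thing).
The state is a dict: "time_s": time; "qpos": joint angles; "qvel": joint speeds; "effort": joint torques, N m; "ee_pos": TCP position; "ee_rot": TCP orientation; "force": force on the tool from outside, world axes, zero at the start; "torque": the same for the moment, N m; "gripper_width": finger opening in mm; "gripper_force": force on a finger pad.
Only numpy, scipy, OpenCV 4.12 (cv2) and the standard library are available. Lean on these libraries where they do the work, as an engineer would, in place of code of your own. Each camera call takes 0.05 s, during which the arm holds its last target. There are 200 camera calls.

### The job

The board in the test fixture is done: put the two red and the one blue test plug lying on the mat into the bin of their own colour, then open the fixture's clear cover so that I can lift the board out. The round knob on the cover does not show whether its quarter-turn latch is caught, so find out with a gentle tug: if the cover gives, just lift it; if it is caught, do not force it but give the knob a quarter turn to release it (a quarter turn on a free latch would catch it). Raise the cover to about 45 degrees and finish while still holding it there, because it falls shut when let go; leave the pliers, solder reel, flux bottle and screwdriver where they are.

Things in the scene. Friction and masses are not known exactly. Their poses are not given: they have to be found in the camera images.
- plug_red1: test plug with a square-section red plastic sleeve 36 long x 13 wide x 13 high and a thin steel pin (18 long, 4 thick) out of its +x end, 20 g, lying on the mat; origin: centre of the sleeve's underside, x along its length, z up
- plug_red2: test plug with a square-section red plastic sleeve 36 long x 13 wide x 13 high and a thin steel pin (18 long, 4 thick) out of its +x end, 20 g, lying on the mat; origin: centre of the sleeve's underside, x along its length, z up
- plug_blue: test plug with a square-section blue plastic sleeve 36 long x 13 wide x 13 high and a thin steel pin (18 long, 4 thick) out of its +x end, 20 g, lying on the mat; origin: centre of the sleeve's underside, x along its length, z up
- bin_red: open red plastic parts bin, outside 120 (x) x 90 (y) x 45 high, walls and floor 3 thick, fixed to the bench; origin: centre of its underside, z up
- bin_blue: open blue plastic parts bin, outside 120 (x) x 90 (y) x 45 high, walls and floor 3 thick, fixed to the bench; origin: centre of its underside, z up
- fixture: dark box-shaped board test fixture, fixed to the bench, 250 (x) x 220 (y), 75 high to its rim; its front (knob, red and blue sockets) faces its -x, towards the robot; a yellow board shows through the cover. Origin: centre of its underside, z up
- cover: hinged cover: aluminium frame 246 (x) x 224 (y) x 12 thick round a clear window, 0.36 to 0.5 kg, top face 87 above the bench when shut. Origin on the hinge (see hinge_mid), reaching along its own -x. Its z is up when shut; opening raises the front edge and tilts that z to the fixture's +x, up to 69 degrees. Almost no friction: it falls shut; lifting it at the knob takes about 3 N
- hinge_mid (a point): middle of the cover's hinge line at the far edge of the fixture: 127 behind the fixture's centre, 79 above the bench; the hinge axis is the fixture's y
- knob_grip (a point): grip point on the axis of the black, round, unmarked latch knob at the front of the cover, 230 in front of the hinge line, 36 above it (115 above the bench when shut). Knob 28 in diameter, 26 high, on a stem 16 thick, 12 high; its top is 38 above the cover's face. Moves with the cover, does not turn with the knob
- knob_top (a point): centre of the knob's top, 10 above knob_grip. The knob clicks in at every quarter turn and turns either way (0.1 N m; past half-way it snaps on). Each quarter turn makes a caught latch free or a free one caught; at the start it is at a click, either at random, looking alike. Caught, the cover gives under 3 mm at the knob, then stops firmly; free, it lifts. Turn it with no pull on it
- strike: slotted steel plate 40 x 50 x 3 in the fixture's front rim below the knob, which the caught latch bar pulls up against; hidden by the shut cover, nothing to handle. Origin: centre of its underside, 72 above the bench
- pliers: bystander, to be left alone: pliers with yellow handles lying flat, about 165 long, 50 wide, 10 high; origin near the middle of its underside, jaws to its +x
- spool: bystander, to be left alone: small white solder reel standing on its flange, 48 in diameter, 33 high; origin: centre of its underside
- flux: bystander, to be left alone: small bottle, 30 in diameter, 60 high; origin: centre of its underside
- driver: bystander, to be left alone: screwdriver with green handle lying flat, 160 long; origin near the middle of its underside
Mind the look-alikes: they are no part of the job. There is more than one size of the bin_red; the one meant has the size given above.

How it is judged (in metres and radians):
On the way, in this order (a step that is already met when the one before it is completed fails the run):
1. all three plugs lie in the bins of their own colour, let go (x of plug_red1 in the frame of bin_red between -0.056 and 0.056 m and y of plug_red1 in the frame of bin_red between -0.041 and 0.041 m and z of plug_red1 in the frame of bin_red between -0.005 and 0.035 m and x of plug_red2 in the frame of bin_red between -0.056 and 0.056 m and y of plug_red2 in the frame of bin_red between -0.041 and 0.041 m and z of plug_red2 in the frame of bin_red between -0.005 and 0.035 m and x of plug_blue in the frame of bin_blue between -0.056 and 0.056 m and y of plug_blue in the frame of bin_blue between -0.041 and 0.041 m and z of plug_blue in the frame of bin_blue between -0.005 and 0.035 m and contact force between the fingers and plug_red1 below 0.1 N and contact force between the fingers and plug_red2 below 0.1 N and contact force between the fingers and plug_blue below 0.1 N), for 0.2 s.
2. the cover is lifted off its rim, at least 10 degrees open (angle between cover's own z axis and vertical above 0.175 rad), for 0.2 s.
At the end, for the whole second after the job is handed in: the red plugs lie in the red bin and the blue plug in the blue bin, and the gripper's fingers hold the cover (at least 1 N of contact, knob included) still and at least 34 degrees open (x of plug_red1 in the frame of bin_red between -0.056 and 0.056 m and y of plug_red1 in the frame of bin_red between -0.041 and 0.041 m and z of plug_red1 in the frame of bin_red between -0.005 and 0.035 m and x of plug_red2 in the frame of bin_red between -0.056 and 0.056 m and y of plug_red2 in the frame of bin_red between -0.041 and 0.041 m and z of plug_red2 in the frame of bin_red between -0.005 and 0.035 m and x of plug_blue in the frame of bin_blue between -0.056 and 0.056 m and y of plug_blue in the frame of bin_blue between -0.041 and 0.041 m and z of plug_blue in the frame of bin_blue between -0.005 and 0.035 m and angle between cover's own z axis and vertical above 0.6 rad and angular speed of cover below 0.1 rad/s and contact force between the fingers and cover above 1 N); the arm keeps its last pose, push and grip.
It fails at once if the caught cover is forced: its latch bar presses on the strike plate with more than 50 N (contact force between cover and strike above 50 N).
It fails at once if the pliers are moved by more than 25 mm (distance of pliers from where it was at the start of the episode above 0.025 m).
It fails at once if the solder reel is moved by more than 25 mm (distance of spool from where it was at the start of the episode above 0.025 m).
It fails at once if the flux bottle is moved by more than 25 mm (distance of flux from where it was at the start of the episode above 0.025 m).
It fails at once if the screwdriver is moved by more than 25 mm (distance of driver from where it was at the start of the episode above 0.025 m).
It also fails if it takes over 72 s, if anything falls off the work surface, if the arm or the gripper's body presses on something with over 40 N, if the wrist force passes 120 N, or if a joint passes its speed limit or range.

## Working session

There is one attempt and no reset: what is moved stays moved. The work goes in short steps, Python scripts to look and compute and a tool call to move; the robot and the scene stay as the last step left them, time stands still between calls to the robot, and variables do not carry over. Pictures are saved under pics/ and viewed, at most 10 in all, crops included, and the job is handed in when it is done.

Besides the shell and the picture viewer there is one more tool, called after "Request:" as a command line: name --argument value ..., lists and objects as JSON in quotes. apply_moves: Moves the arm, as the interface text tells. Its arguments: {"type":"object","properties":{"delta_pos":{"type":"array"},"rot":{"type":"array"},"hand":{"type":"array"},"newtons":{"type":"number"}},"required":["delta_pos","rot","hand"]}

```bash
mkdir -p pics
cat > h.py <<'E'
import numpy as np,cv2
from workcell import env,viewer,spotter
def ray(f,p):
    K=np.array(f["camera_matrix"]);R=np.array(f["R"]);t=np.array(f["t"])
    d=np.array([(p[0]-K[0,2])/K[0,0],(p[1]-K[1,2])/K[1,1]]);u=d.copy()
    for _ in range(30): u=d/(1+f["k1"]*(u@u))
    return -R.T@t, R.T@np.array([u[0],u[1],1])
def at(f,p,z):
    c,d=ray(f,p); return c+d*(z-c[2])/d[2]
def tri(f,p,g,q):
    a,d=ray(f,p);b,e=ray(g,q);A=np.c_[d,-e];s=np.linalg.lstsq(A,b-a,rcond=None)[0]
    P=a+d*s[0];Q=b+e*s[1];return (P+Q)/2,np.linalg.norm(P-Q)
def proj(f,X):
    K=np.array(f["camera_matrix"]);c=np.array(f["R"])@X+np.array(f["t"]);u=c[:2]/c[2];u=u*(1+f["k1"]*(u@u))
    return K[:2,:2]@u+K[:2,2]
def save(f,n,crop=None,s=1):
    im=f["pixels"][:,:,::-1]
    if crop: im=im[crop[1]:crop[3],crop[0]:crop[2]]
    cv2.imwrite(f"pics/{n}.png",cv2.resize(im,None,fx=s,fy=s))
E
python3 - <<'E'
from h import *
np.set_printoptions(precision=1,suppress=True)
print(env.hold_point_z,env.state())
F={n:viewer.grab_frame(n) for n in("top","side")}
for n,f in F.items():
    save(f,n+"0"); print(n,"cam",ray(f,(320,240)))
    for q in "plug_red1 plug_blue bin_red bin_blue fixture cover hinge_mid knob_grip knob_top pliers spool flux driver".split():
        z=dict(hinge_mid=79,knob_grip=115,knob_top=125,cover=79).get(q,0)
        for r in spotter.landmark_of(f,q)[:4]:
            if r["score"]>.2: print(n,q,round(r["score"],2),np.array(r["position"]),at(f,r["position"],z)[:2])
E
```

```text
18.8 {'time_s': 0.0, 'qpos': array([-68.5,  18.4,  89.7,   0. ,  72. ,  -1.1]), 'qvel': array([-0.1, -0.1,  0.1, -0. ,  0. , -0. ]), 'effort': array([ -0. , -41.2, -23.2,   0.1,   0. ,  -0. ]), 'ee_pos': array([ 221.5, -530.1,  213.1]), 'ee_rot': array([-179.9,   -0. ,   22.7]), 'force': array([0.6, 0.2, 0.3]), 'torque': array([0.1, 0. , 0. ]), 'gripper_force': 0.0, 'gripper_width': 91.4052463918066}
top cam (array([ 339.6,  -40.2, 1248.3]), array([ 0.1,  0. , -1. ]))
top plug_red1 0.46 [418.1 243.1] [ 449.1 -275.3]
top plug_red1 0.39 [375.7 234.2] [ 473.1 -171.2]
top plug_blue 0.47 [333.2 240.9] [458.6 -66.3]
top plug_blue 0.4 [218.  214.6] [529.8 218.6]
top bin_red 0.88 [350.3 166.5] [ 644.4 -113. ]
top bin_red 0.58 [430.2 352.8] [ 180.7 -296.8]
top bin_blue 0.78 [406.5 175.4] [ 619.4 -253. ]
top fixture 0.7 [222.  180.1] [617.  208.9]
top cover 0.68 [205.4 122. ] [742.7 234.6]
top cover 0.56 [460.9 170. ] [ 613.1 -369.5]
top hinge_mid 0.6 [207.  123.3] [739.3 230.7]
top knob_grip 0.84 [217.8 209.8] [523.2 195.2]
top knob_top 0.96 [216.7 215.1] [509.7 195.6]
top pliers 0.67 [460.  
[... 412 characters left out ...]
4.5]
side bin_red 0.84 [164.8 390.6] [ 184.  -295.5]
side bin_red 0.68 [413.4 296.4] [ 645.5 -104.2]
side bin_blue 0.97 [428.2 350.5] [ 623.  -258.7]
side fixture 0.6 [368.7 228.6] [619.  195.1]
side cover 0.92 [413.7 194. ] [743.  229.1]
side cover 0.74 [427.7 349. ] [ 584.9 -334.3]
side hinge_mid 0.67 [413.5 192. ] [746.6 242. ]
side knob_grip 0.6 [315.9 198.5] [472.2 146.5]
side knob_top 0.76 [334.9 188.6] [522.4 178. ]
side knob_top 0.5 [314.7 201.8] [464.6 106.8]
side pliers 0.87 [470.8 412.4] [ 642.7 -391.7]
side spool 0.75 [376.6 452.2] [ 486.9 -438.4]
side flux 0.75 [278.3 357.9] [ 362.  -246.2]
side driver 0.51 [314.5 197.8] [499.5 404.1]
side driver 0.51 [365.7 228.8] [610.8 194.8]
```

View pics/top0.png

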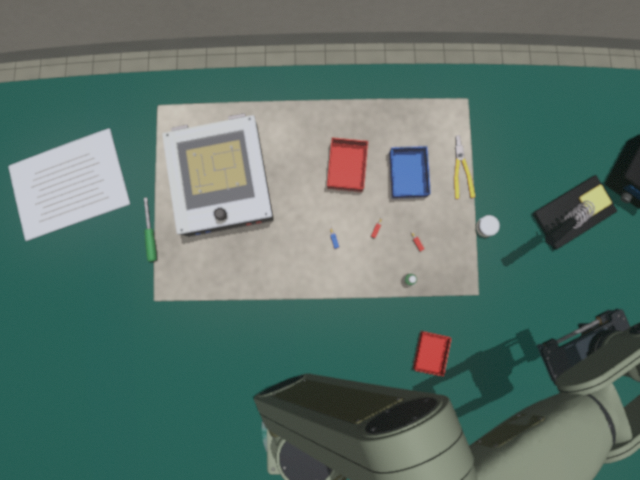

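View pics/side0.png

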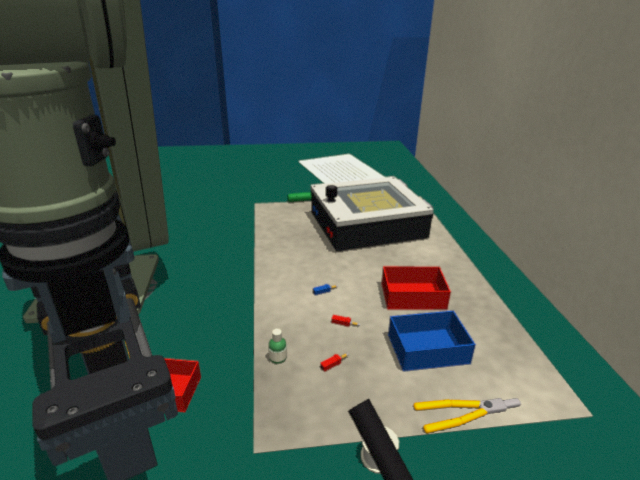

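Run:
```python
from h import *
np.set_printoptions(precision=1,suppress=True)
f=viewer.grab_frame("top"); save(f,"crop0",(300,140,500,290),4)
for q in ("plug_red1","plug_blue","bin_red","bin_blue","cover"):
    for r in spotter.trace(f,q)[:3]:
        if r["score"]<.25: continue
        m=r["mask"].astype(np.uint8); ys,xs=np.nonzero(m)
        z=dict(bin_red=45,bin_blue=45,cover=87).get(q,10)
        P=np.array([at(f,(x,y),z)[:2] for x,y in zip(xs,ys)],np.float32)
        (c,s,a)=cv2.minAreaRect(P)
        # PCA
        w,v=np.linalg.eigh(np.cov((P-P.mean(0)).T)); 
        print(q,round(r["score"],2),r["box"],"rect",np.array(c),np.array(s),round(a,1),"mean",P.mean(0),"pca",round(np.degrees(np.arctan2(v[1,1],v[0,1])),1))
```

```text
plug_red1 0.58 [419.6, 244.1, 13.0, 16.4] rect [ 448.7 -272.5] [36.  14.4] 24.8 mean [ 448.1 -272.9] pca -156.8
plug_blue 0.47 [409.7, 172.2, 41.0, 52.2] rect [ 626.  -259.2] [131.7  97.7] 1.0 mean [ 626.  -259.4] pca -179.4
bin_red 0.67 [431.6, 353.4, 34.4, 42.4] rect [ 187.4 -290.8] [73.8 93. ] 77.6 mean [ 186.4 -290.8] pca 169.0
bin_red 0.63 [349.8, 164.3, 41.9, 53.8] rect [ 638.6 -103.2] [ 90.9 129.5] 83.4 mean [ 638.3 -102.6] pca 171.3
bin_red 0.31 [215.8, 174.8, 111.2, 122.7] rect [622.3 216.1] [260.4 233.7] 9.4 mean [621. 215.] pca -170.4
bin_blue 0.89 [408.8, 171.2, 45.3, 56.3] rect [ 618.9 -253.1] [130.2  99.4] 1.6 mean [ 618.7 -252.7] pca -178.9
cover 0.66 [216.6, 176.2, 108.6, 116.0] rect [613.1 207.1] [251.3 226.1] 9.4 mean [611.  206.1] pca -171.5
cover 0.56 [151.1, 230.5, 14.2, 62.3] rect [484.7 366.5] [147.   23.7] 9.0 mean [462.8 362.3] pca -172.5
```

The large red bin at (347,165) measures about 120x90. The one at (432,353) is smaller, so it is the look-alike. Red plugs are at (418,243) and (376,231), the blue plug at (335,241), the blue bin at (409,172) and the knob at (220,214). The spool, flux bottle and pliers are nearby at (488,226), (409,280) and (461,170).

View pics/crop0.png

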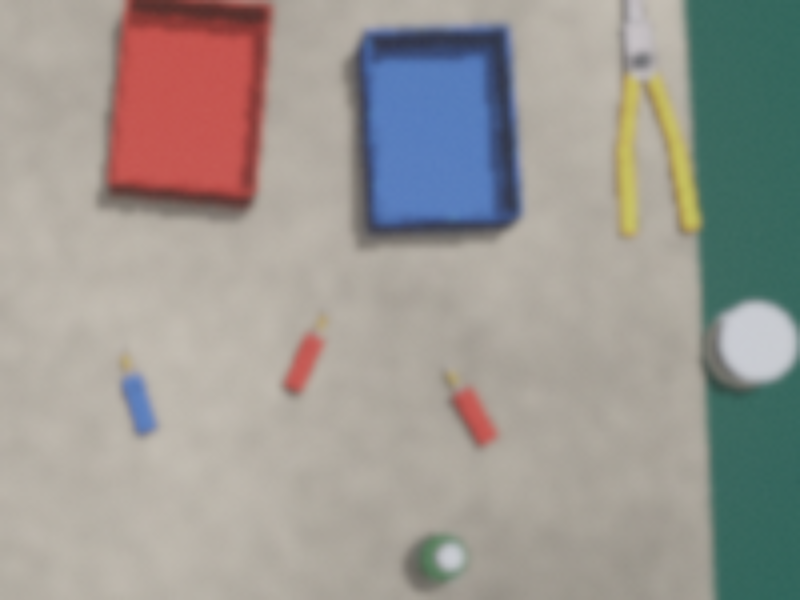

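Run:
```python
from h import *
np.set_printoptions(precision=1,suppress=True)
f=viewer.grab_frame("top"); g=viewer.grab_frame("side")
hsv=cv2.cvtColor(f["pixels"],cv2.COLOR_RGB2HSV).astype(int); H,S,V=hsv[...,0],hsv[...,1],hsv[...,2]
red=((H<8)|(H>172))&(S>120)&(V>60); blu=(H>100)&(H<125)&(S>110)&(V>60)
for n,m,b in (("red1",red,(405,228,435,258)),("red2",red,(362,215,392,245)),("blue",blu,(322,228,347,255))):
    ys,xs=np.nonzero(m[b[1]:b[3],b[0]:b[2]]); xs=xs+b[0];ys=ys+b[1]
    P=np.array([at(f,(x,y),9)[:2] for x,y in zip(xs,ys)],np.float32)
    c,s,a=cv2.minAreaRect(P); w,v=np.linalg.eigh(np.cov(P.T))
    print(n,len(xs),P.mean(0),"rect",np.array(c),np.array(s),a,"axis",np.degrees(np.arctan2(v[1,1],v[0,1]))%180)
K=[spotter.landmark_of(x,"knob_top")[0]["position"] for x in (f,g)]; print("knob_top",K,tri(f,K[0],g,K[1]))
K=[spotter.landmark_of(x,"hinge_mid")[0]["position"] for x in (f,g)]; print("hinge",tri(f,K[0],g,K[1]))
```

```text
red1 56 [ 446.8 -273.7] rect [ 446.3 -273.8] [30.6 10. ] 24.753759384155273 axis 26.37275161119311
red2 46 [ 481.3 -169.4] rect [ 481.  -169.4] [ 8.6 30.7] 66.64753723144531 axis 154.47028220063348
blue 40 [458.6 -68.6] rect [458.4 -68.5] [29.4  7.7] 17.129711151123047 axis 15.978155063919246
knob_top [[214.8, 213.6], [331.2, 189.0]] (array([516.1, 202.2, 113.7]), np.float64(2.2920258066318797))
hinge (array([736.5, 224.5,  90.5]), np.float64(1.3478355828882347))
```

The crop confirms the three plugs and both full-size bins: red bin around crop (190,105), blue bin around (440,130), pins pointing away from the robot. I'll go to the first red plug.

Request:
apply_moves --delta_pos '[[0.35,0.35,0],[0.7,0.7,0],[1,1,0],[1,1,0]]' --rot '[[0,0,0],[0,0,0],[0,0,0],[0,0,0]]' --hand '[0.6,0.6,0.6,0.6]' --newtons 12

```text
time_s: 2.33
ee_pos: [340.3, -411.5, 214.0]
ee_rot: [180.0, -0.0, 22.6]
force: [0.7, -0.1, -0.5]
gripper_width: 67.0
gripper_force: 0.0
```

Request:
apply_moves --delta_pos '[[0.3,0.34,0],[0.6,0.68,0],[0.875,1,0],[0.875,1,0]]' --rot '[[0,0,0.04],[0,0,0.04],[0,0,0.04],[0,0,0.04]]' --hand '[0.6,0.6,0.6,0.6]'

```text
time_s: 2.67
ee_pos: [446.0, -290.4, 214.2]
ee_rot: [180.0, -0.0, 26.2]
force: [0.4, -0.9, -0.1]
gripper_width: 54.5
gripper_force: 0.0
```

Request:
apply_moves --delta_pos '[[0,0.145,-0.3],[0,0.145,-0.6],[0,0.145,-0.9],[0,0.145,-1],[0,0.145,-1],[0,0.145,-1]]' --rot '[[0,0,0],[0,0,0],[0,0,0],[0,0,0],[0,0,0],[0,0,0]]' --hand '[0.6,0.6,0.6,0.6,0.6,0.6]'

```text
time_s: 3.17
ee_pos: [444.6, -275.3, 93.9]
ee_rot: [-180.0, 0.0, 26.1]
force: [-0.2, -0.3, 0.3]
gripper_width: 54.6
gripper_force: 0.0
```

Request:
apply_moves --delta_pos '[[0.01,0.01,-0.3],[0.01,0.01,-0.6],[0.01,0.01,-0.74],[0.01,0.01,-0.74],[0.01,0.01,-0.74],[0.01,0.01,-0.74],[0.01,0.01,-0.74],[0.01,0.01,-0.74],[0.01,0.01,-0.74],[0.01,0.01,-0.74]]' --rot '[[0,0,0],[0,0,0],[0,0,0],[0,0,0],[0,0,0],[0,0,0],[0,0,0],[0,0,0],[0,0,0],[0,0,0]]' --hand '[0.6,0.6,0.6,0.6,0,0,0,0,0,0]'

```text
time_s: 4.0
ee_pos: [446.2, -274.4, 6.0]
ee_rot: [179.9, -0.0, 26.1]
force: [-0.5, 0.8, -0.0]
gripper_width: 17.6
gripper_force: 0.0
```

Request:
apply_moves --delta_pos '[[0,0,0],[0,0,0],[0,0,0.3],[0,0,0.6],[0,0,0.9],[0,0,0.9]]' --rot '[[0,0,0],[0,0,0],[0,0,0],[0,0,0],[0,0,0],[0,0,0]]' --hand '[0,0,0,0,0,0]'

```text
time_s: 4.5
ee_pos: [449.6, -276.6, 119.8]
ee_rot: [179.3, -0.4, 26.1]
force: [0.6, -0.9, 0.1]
gripper_width: 12.9
gripper_force: 12.0
```

Request:
apply_moves --delta_pos '[[0.3,0.24,0],[0.6,0.48,0],[0.9,0.7,0],[1,0.8,0],[1,0.8,0]]' --rot '[[0,0,-0.08],[0,0,-0.16],[0,0,-0.24],[0,0,-0.32],[0,0,-0.384]]' --hand '[0,0,0,0,0]'

```text
time_s: 4.92
ee_pos: [570.5, -174.3, 112.6]
ee_rot: [-179.9, -0.2, -7.0]
force: [0.4, -0.6, 0.7]
gripper_width: 12.7
gripper_force: 12.0
```

Request:
apply_moves --delta_pos '[[0.25,0.2,0],[0.5,0.4,0],[0.725,0.58,0],[0.725,0.58,-0.2],[0.725,0.58,-0.5],[0.725,0.58,-0.73],[0.725,0.58,-0.73],[0.725,0.58,-0.73]]' --rot '[[0,0,0],[0,0,0],[0,0,0],[0,0,0],[0,0,0],[0,0,0],[0,0,0],[0,0,0]]' --hand '[0,0,0,0,0,0,0,0]'

```text
time_s: 5.58
ee_pos: [651.4, -108.2, 23.8]
ee_rot: [-180.0, 0.3, -6.9]
force: [0.6, -0.6, 0.5]
gripper_width: 13.2
gripper_force: 12.0
```

Request:
apply_moves --delta_pos '[[0,0,0],[0,0,0],[0,0,0],[0,0,0],[0,0,0.3],[0,0,0.6],[0,0,0.75],[0,0,0.75]]' --rot '[[0,0,0],[0,0,0],[0,0,0],[0,0,0],[0,0,0],[0,0,0],[0,0,0],[0,0,0]]' --hand '[0.35,0.35,0.35,0.35,0.35,0.35,0.35,0.35]'

```text
time_s: 6.25
ee_pos: [656.2, -109.2, 122.3]
ee_rot: [180.0, -0.7, -6.9]
force: [0.7, -0.6, 0.7]
gripper_width: 31.8
gripper_force: 0.0
```

Request:
apply_moves --delta_pos '[[-0.3,-0.13,0],[-0.6,-0.27,0],[-0.9,-0.4,0],[-1,-0.45,0]]' --rot '[[0,0,-0.08],[0,0,-0.16],[0,0,-0.221],[0,0,-0.221]]' --hand '[0.5,0.5,0.5,0.5]'

```text
time_s: 6.58
ee_pos: [527.1, -163.2, 115.0]
ee_rot: [179.9, 0.3, -26.1]
force: [0.1, -0.2, 0.6]
gripper_width: 45.8
gripper_force: 0.0
```

Request:
apply_moves --delta_pos '[[-0.3,-0.05,0],[-0.45,-0.075,0],[-0.45,-0.075,-0.3],[-0.45,-0.075,-0.6],[-0.45,-0.075,-0.8],[-0.45,-0.075,-0.92],[-0.45,-0.075,-0.92],[-0.45,-0.075,-0.92]]' --rot '[[0,0,0],[0,0,0],[0,0,0],[0,0,0],[0,0,0],[0,0,0],[0,0,0],[0,0,0]]' --hand '[0.5,0.5,0.5,0.5,0.5,0.5,0.5,0.5]'

```text
time_s: 7.25
ee_pos: [478.5, -171.4, 4.8]
ee_rot: [180.0, 0.1, -25.9]
force: [1.3, -0.2, -0.9]
gripper_width: 45.4
gripper_force: 0.0
```

Request:
apply_moves --delta_pos '[[0,0,0],[0,0,0],[0,0,0],[0,0,0],[0,0,0],[0,0,0],[0,0,0.3],[0,0,0.6],[0,0,0.9],[0,0,0.9]]' --rot '[[0,0,0],[0,0,0],[0,0,0],[0,0,0],[0,0,0],[0,0,0],[0,0,0],[0,0,0],[0,0,0],[0,0,0]]' --hand '[0,0,0,0,0,0,0,0,0,0]'

```text
time_s: 8.08
ee_pos: [483.1, -173.1, 119.9]
ee_rot: [-179.9, -0.8, -25.9]
force: [1.6, -0.9, 0.0]
gripper_width: 12.5
gripper_force: 12.0
```

Request:
apply_moves --delta_pos '[[0.3,0.15,0],[0.6,0.3,0],[0.9,0.45,0],[1,0.5,0],[1,0.5,0]]' --rot '[[0,0,0.08],[0,0,0.16],[0,0,0.221],[0,0,0.221],[0,0,0.221]]' --hand '[0,0,0,0,0]'

```text
time_s: 8.5
ee_pos: [601.7, -109.8, 112.4]
ee_rot: [-180.0, -0.1, -6.7]
force: [-0.3, -0.3, -0.5]
gripper_width: 12.8
gripper_force: 12.0
```

Request:
apply_moves --delta_pos '[[0.12,0,-0.2],[0.12,0,-0.45],[0.12,0,-0.68],[0.12,0,-0.68],[0.12,0,-0.68],[0.12,0,-0.68],[0.12,0,-0.68],[0.12,0,-0.4],[0.12,0,-0.1],[0.12,0,0]]' --rot '[[0,0,0],[0,0,0],[0,0,0],[0,0,0],[0,0,0],[0,0,0],[0,0,0],[0,0,0],[0,0,0],[0,0,0]]' --hand '[0,0,0,0,0.35,0.35,0.35,0.35,0.35,0.35]'

```text
time_s: 9.33
ee_pos: [616.5, -112.3, 120.3]
ee_rot: [179.9, -0.7, -6.9]
force: [1.1, 0.7, 0.8]
gripper_width: 31.7
gripper_force: 0.0
```

Request:
apply_moves --delta_pos '[[-0.3,0.08,0.1],[-0.6,0.16,0],[-0.9,0.3,0],[-1,0.335,0],[-1,0.335,0]]' --rot '[[0,0,0.08],[0,0,0.16],[0,0,0.24],[0,0,0.266],[0,0,0.266]]' --hand '[0.5,0.5,0.5,0.5,0.5]'

```text
time_s: 9.75
ee_pos: [490.0, -70.4, 114.9]
ee_rot: [180.0, -0.0, 16.1]
force: [0.1, -0.4, 0.2]
gripper_width: 45.5
gripper_force: 0.0
```

Request:
apply_moves --delta_pos '[[-0.3,0,0],[-0.3,0,-0.3],[-0.3,0,-0.6],[-0.3,0,-0.8],[-0.3,0,-0.9],[-0.3,0,-0.9],[-0.3,0,-0.9]]' --rot '[[0,0,0],[0,0,0],[0,0,0],[0,0,0],[0,0,0],[0,0,0],[0,0,0]]' --hand '[0.5,0.5,0.5,0.5,0.5,0.5,0.5]'

```text
time_s: 10.33
ee_pos: [458.9, -71.8, 5.8]
ee_rot: [179.9, -0.1, 15.9]
force: [-0.8, -0.6, 0.5]
gripper_width: 45.8
gripper_force: 0.0
```

Request:
apply_moves --delta_pos '[[0,0,0],[0,0,0],[0,0,0],[0,0,0],[0,0,0],[0,0,0],[0,0,0.3],[0,0,0.6],[0,0,0.9],[0,0,0.9]]' --rot '[[0,0,0],[0,0,0],[0,0,0],[0,0,0],[0,0,0],[0,0,0],[0,0,0],[0,0,0],[0,0,0],[0,0,0]]' --hand '[0,0,0,0,0,0,0,0,0,0]'

```text
time_s: 11.17
ee_pos: [461.7, -72.1, 119.4]
ee_rot: [179.7, -0.7, 16.0]
force: [1.2, -0.3, 0.3]
gripper_width: 12.6
gripper_force: 12.0
```

Request:
apply_moves --delta_pos '[[0.2,-0.24,0],[0.4,-0.48,0],[0.65,-0.78,0],[0.65,-0.78,0]]' --rot '[[0,0,-0.08],[0,0,-0.16],[0,0,-0.175],[0,0,-0.175]]' --hand '[0,0,0,0]'

```text
time_s: 11.5
ee_pos: [539.8, -169.6, 113.1]
ee_rot: [179.8, -0.3, 0.8]
force: [1.0, -0.9, 0.3]
gripper_width: 13.0
gripper_force: 12.0
```

Request:
apply_moves --delta_pos '[[0.2,-0.24,0],[0.4,-0.48,0],[0.64,-0.77,0],[0.64,-0.77,-0.2],[0.64,-0.77,-0.5],[0.64,-0.77,-0.725],[0.64,-0.77,-0.725],[0.64,-0.77,-0.725]]' --rot '[[0,0,0],[0,0,0],[0,0,0],[0,0,0],[0,0,0],[0,0,0],[0,0,0],[0,0,0]]' --hand '[0,0,0,0,0,0,0,0]'

```text
time_s: 12.17
ee_pos: [610.6, -256.6, 24.4]
ee_rot: [-179.9, 0.2, 0.9]
force: [0.0, -0.6, -0.0]
gripper_width: 12.6
gripper_force: 12.0
```

Request:
apply_moves --delta_pos '[[0,0,0],[0,0,0],[0,0,0],[0,0,0],[0,0,0.3],[0,0,0.6],[0,0,0.9],[0,0,1],[0,0,1]]' --rot '[[0,0,0],[0,0,0],[0,0,0],[0,0,0],[0,0,0],[0,0,0],[0,0,0],[0,0,0],[0,0,0]]' --hand '[0.35,0.35,0.35,0.35,0.35,0.35,0.35,0.35,0.35]'

```text
time_s: 12.92
ee_pos: [614.5, -258.4, 152.1]
ee_rot: [179.7, -0.6, 0.9]
force: [0.6, 0.0, -0.2]
gripper_width: 32.1
gripper_force: 0.0
```

Run:
```python
from h import *
np.set_printoptions(precision=1,suppress=True)
f=viewer.grab_frame("top"); g=viewer.grab_frame("side")
im=np.vstack([cv2.resize(f["pixels"][110:250,150:440],(800,386)),cv2.resize(g["pixels"][170:250,300:460],(428,214))[:, :].copy() if 0 else np.hstack([cv2.resize(g["pixels"][170:240,300:400],(306,214)),cv2.resize(g["pixels"][255:370,375:480],(494,214))])])
cv2.imwrite("pics/b.png",im[:,:,::-1])
for x,b in ((f,(205,200,236,230)),(g,(318,178,345,205))):
    v=x["pixels"].max(2)[b[1]:b[3],b[0]:b[2]]; m=(v<70).astype(np.uint8)
    n,l,s,c=cv2.connectedComponentsWithStats(m); print([ (s[i],c[i]+b[:2]) for i in range(1,n)])
```

```text
[(array([16, 15,  5,  4, 11], dtype=int32), array([223.6, 216.8])), (array([ 6, 25, 25,  5, 46], dtype=int32), array([224.4, 227.5]))]
[(array([  8,   9,  11,  15, 135], dtype=int32), array([330.9, 193.3])), (array([ 0, 22,  4,  5, 12], dtype=int32), array([318.9, 202.6]))]
```

View pics/b.png

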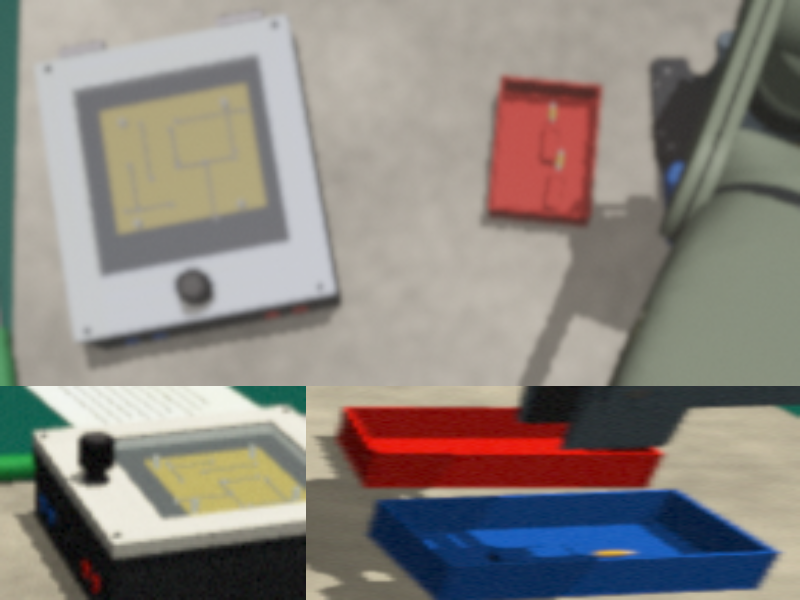

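The pins show both red plugs in the red bin, and the blue plug is in the blue bin. The knob is near (220.7,214.4) in the top view and (331,191) in the side view.

Run:
```python
from h import *
np.set_printoptions(precision=1,suppress=True)
f=viewer.grab_frame("top"); g=viewer.grab_frame("side")
print(at(f,(220.7,214.4),115),at(g,(331.2,190.5),112),tri(f,(220.7,214.4),g,(331.2,191)))
# dark blob from top by gray, round
b=(206,200,236,228); v=cv2.GaussianBlur(f["pixels"],(3,3),0).max(2)[b[1]:b[3],b[0]:b[2]]; m=(v<125).astype(np.uint8)
n,l,s,c=cv2.connectedComponentsWithStats(m); print([(s[i],c[i]+b[:2],at(f,c[i]+b[:2],113)) for i in range(1,n) if s[i][4]>20])
# corners of cover top, in the collage
for p in ((38,62),(288,15),(338,298),(82,343)): q=(150+p[0]*.3625,110+p[1]*.3627); print(at(f,q,87)[:2])
```

```text
[512.6 188.6 115. ] [516.5 197.1 112. ] (array([513.9, 188.6, 114.3]), np.float64(2.4589239959288496))
[(array([ 0,  0, 21,  4, 54], dtype=int32), array([213.4, 201. ]), array([543.9, 205.8, 113. ])), (array([  8,   8,  13,  13, 132], dtype=int32), array([220.3, 214.3]), array([513.1, 190. , 113. ])), (array([10, 24, 20,  4, 49], dtype=int32), array([227.8, 226.1]), array([486. , 172.7, 113. ]))]
[717.9 333.5]
[752.3 115.5]
[505.7  73.9]
[472.2 290.4]
```

Request:
apply_moves --delta_pos '[[-0.1,0.3,0.1],[-0.2,0.6,0.15],[-0.28,0.9,0.15],[-0.28,1,0.15]]' --rot '[[0,0,0.05],[0,0,0.1],[0,0,0.1],[0,0,0.1]]' --hand '[0.7,0.7,0.7,0.7]' --newtons 20

```text
time_s: 13.45
ee_pos: [575.3, -133.1, 162.6]
ee_rot: [-179.8, 0.3, 9.6]
force: [0.1, 0.3, -0.2]
gripper_width: 55.9
gripper_force: 0.0
```

Request:
apply_moves --delta_pos '[[-0.1,0.3,0.1],[-0.2,0.6,0.15],[-0.28,0.9,0.15],[-0.28,1,0.15]]' --rot '[[0,0,0],[0,0,0],[0,0,0],[0,0,0]]' --hand '[0.7,0.7,0.7,0.7]'

```text
time_s: 13.78
ee_pos: [542.3, -13.7, 181.0]
ee_rot: [-179.9, 0.2, 9.7]
force: [-0.7, -0.6, 0.3]
gripper_width: 63.7
gripper_force: 0.0
```

Request:
apply_moves --delta_pos '[[-0.1,0.3,0.1],[-0.2,0.6,0.15],[-0.28,0.9,0.15],[-0.28,1,0.15],[-0.28,1,0.15]]' --rot '[[0,0,0],[0,0,0],[0,0,0],[0,0,0],[0,0,0]]' --hand '[0.7,0.7,0.7,0.7,0.7]'

```text
time_s: 14.2
ee_pos: [510.9, 104.7, 199.1]
ee_rot: [-180.0, 0.1, 9.7]
force: [0.5, -0.7, -0.4]
gripper_width: 63.5
gripper_force: 0.0
```

Run:
```python
from h import *
s=env.state();print(s["qpos"],s["ee_pos"],s["force"])
```

```text
[1.03156095e+01 1.41444360e+01 9.78344214e+01 2.28300301e-03
 6.81126710e+01 9.05693956e+01] [510.85372336 104.68318569 199.05991962] [ 0.52197532 -0.69852977 -0.38743924]
```

Request:
apply_moves --delta_pos '[[0,0.3,0],[0,0.6,0],[0,0.71,0],[0,0.71,-0.3],[0,0.71,-0.4],[0,0.71,-0.4]]' --rot '[[0,0,0],[0,0,0],[0,0,0],[0,0,0],[0,0,0],[0,0,0]]' --hand '[0.7,0.7,0.7,0.7,0.7,0.7]'

```text
time_s: 14.7
ee_pos: [509.3, 185.8, 148.0]
ee_rot: [179.8, 0.5, 9.5]
force: [-0.1, 0.7, 0.0]
gripper_width: 63.5
gripper_force: 0.0
```

Run:
```python
from h import *
f=viewer.grab_frame("top"); g=viewer.grab_frame("side")
im=np.hstack([cv2.resize(f["pixels"][160:260,170:270],(400,400)),cv2.resize(g["pixels"][150:230,290:370],(400,400))])
cv2.imwrite("pics/c.png",im[:,:,::-1]); print(env.state()["ee_pos"])
```

```text
[511.67836918 186.65102472 151.58087728]
```

View pics/c.png

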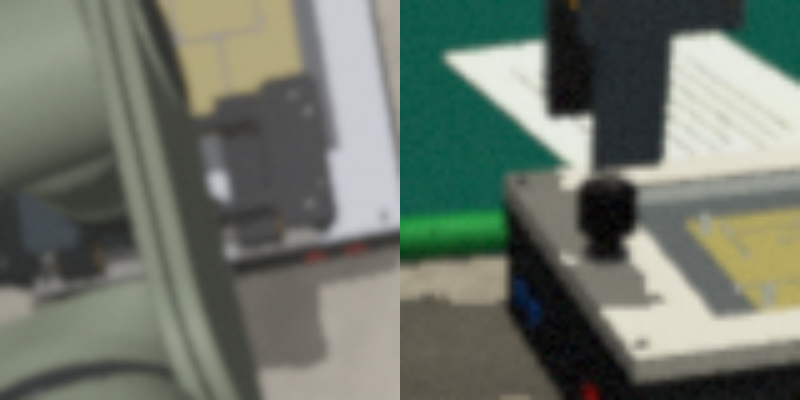

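Run:
```python
from h import *
g=viewer.grab_frame("side"); s=env.state(); P=s["ee_pos"]; a=np.radians(9.7)
n=P+34*np.array([np.sin(a),-np.cos(a),0])
print(P,proj(g,n),"obs ~(335.6,183)"); 
for X in ((513,190,112),(510,190,112),(516,190,112),(513,197,112)): print(X,proj(g,np.array(X)))
```

```text
[512.21787698 186.98625334 152.54592487] [334.98315442 181.93107708] obs ~(335.6,183)
(513, 190, 112) [330.22879696 191.69480139]
(510, 190, 112) [329.02747894 191.74077919]
(516, 190, 112) [331.42929735 191.64885102]
(513, 197, 112) [329.81789734 190.57039651]
```

The fingers straddle the knob. In the side view the near finger is at about (336,183) and the knob at (331,190), within 3 mm of prediction. I'll descend and grip.

Request:
apply_moves --delta_pos '[[0.02,0.02,-0.15],[0.02,0.02,-0.3],[0.02,0.02,-0.45],[0.02,0.02,-0.45],[0.02,0.02,-0.45],[0.02,0.02,-0.45]]' --rot '[[0,0,0],[0,0,0],[0,0,0],[0,0,0],[0,0,0],[0,0,0]]' --hand '[0.7,0.7,0.7,0.7,0.7,0.7]'

```text
time_s: 15.35
ee_pos: [514.9, 190.3, 99.8]
ee_rot: [-180.0, -0.2, 9.5]
force: [0.5, 1.3, 0.3]
gripper_width: 63.6
gripper_force: 0.0
```

Request:
apply_moves --delta_pos '[[0,0,0],[0,0,0],[0,0,0],[0,0,0],[0,0,0],[0,0,0],[0,0,0],[0,0,0]]' --rot '[[0,0,0],[0,0,0],[0,0,0],[0,0,0],[0,0,0],[0,0,0],[0,0,0],[0,0,0]]' --hand '[0,0,0,0,0,0,0,0]'

```text
time_s: 16.02
ee_pos: [513.5, 190.6, 98.3]
ee_rot: [-180.0, -0.0, 9.5]
force: [-0.3, 1.2, 1.9]
gripper_width: 27.7
gripper_force: 20.0
```

Gripped at 27.7 mm wide. Next, a gentle tug of 2 mm and then 4 mm.

Request:
apply_moves --delta_pos '[[0,0,0.01],[0,0,0.02],[0,0,0.02],[0,0,0.02]]' --rot '[[0,0,0],[0,0,0],[0,0,0],[0,0,0]]' --hand '[0,0,0,0]'

```text
time_s: 16.35
ee_pos: [513.6, 190.5, 100.0]
ee_rot: [-180.0, 0.0, 9.5]
force: [2.6, 2.9, -7.2]
gripper_width: 27.4
gripper_force: 20.0
```

Request:
apply_moves --delta_pos '[[0,0,0.008],[0,0,0.017],[0,0,0.017],[0,0,0.017]]' --rot '[[0,0,0],[0,0,0],[0,0,0],[0,0,0]]' --hand '[0,0,0,0]'

```text
time_s: 16.68
ee_pos: [513.4, 190.5, 100.2]
ee_rot: [-180.0, 0.1, 9.5]
force: [5.2, 4.9, -18.3]
gripper_width: 27.7
gripper_force: 20.0
```

It stops firmly: about 2 mm of give, then 18 N. The latch is caught, so I'll relax the pull and give the knob a quarter turn.

Request:
apply_moves --delta_pos '[[0,0,-0.02],[0,0,-0.033],[0,0,-0.033],[0,0,-0.033],[0,0,-0.033]]' --rot '[[0,0,0],[0,0,0],[0,0,0],[0,0,0],[0,0,0]]' --hand '[0,0,0,0,0]' --newtons 30

```text
time_s: 17.1
ee_pos: [513.6, 190.5, 99.2]
ee_rot: [-180.0, -0.0, 9.5]
force: [1.1, 3.6, -2.9]
gripper_width: 27.4
gripper_force: 30.0
```

Request:
apply_moves --delta_pos '[[0,0,0],[0,0,0],[0,0,0],[0,0,0],[0,0,0],[0,0,0],[0,0,0],[0,0,0],[0,0,0],[0,0,0]]' --rot '[[0,0,0.08],[0,0,0.16],[0,0,0.24],[0,0,0.32],[0,0,0.4],[0,0,0.48],[0,0,0.56],[0,0,0.64],[0,0,0.7],[0,0,0.7]]' --hand '[0,0,0,0,0,0,0,0,0,0]'

```text
time_s: 17.93
ee_pos: [514.2, 189.7, 99.1]
ee_rot: [179.9, 0.0, 69.8]
force: [2.9, 0.5, -3.5]
gripper_width: 27.5
gripper_force: 30.0
```

Request:
apply_moves --delta_pos '[[0,0,0],[0,0,0],[0,0,0],[0,0,0],[0,0,0],[0,0,0],[0,0,0]]' --rot '[[0,0,0.08],[0,0,0.16],[0,0,0.24],[0,0,0.32],[0,0,0.347],[0,0,0.347],[0,0,0.347]]' --hand '[0,0,0,0,0,0,0]'

```text
time_s: 18.52
ee_pos: [514.8, 189.7, 99.1]
ee_rot: [179.8, 0.1, 99.4]
force: [5.5, -1.3, -4.0]
gripper_width: 27.4
gripper_force: 30.0
```

Run:
```python
from h import *
s=env.state();print(s["qpos"],s["torque"],s["force"])
```

```text
[ 19.09172629  21.56172437 102.75996482  -0.11737106  55.53548923
   9.78414587] [-0.28702073 -0.9931129  -0.02504652] [ 5.51230932 -1.27940559 -4.0091325 ]
```

Request:
apply_moves --delta_pos '[[0,0,0.01],[0,0,0.02],[0,0,0.03],[0,0,0.035],[0,0,0.035]]' --rot '[[0,0,0],[0,0,0],[0,0,0],[0,0,0],[0,0,0]]' --hand '[0,0,0,0,0]'

```text
time_s: 18.93
ee_pos: [515.0, 189.8, 103.1]
ee_rot: [179.8, 0.1, 99.4]
force: [7.0, -1.4, -6.3]
gripper_width: 27.4
gripper_force: 30.0
```

The cover now gives: 4.8 mm up at low force, so the latch is free. I'll lower it, turn the open hand back and regrip with the fingers across the hinge direction, so the knob can pivot between the pads.

Request:
apply_moves --delta_pos '[[0,0,-0.02],[0,0,-0.035],[0,0,-0.035],[0,0,-0.035],[0,0,-0.035],[0,0,-0.035],[0,0,-0.035],[0,0,-0.035],[0,0,-0.035],[0,0,-0.035]]' --rot '[[0,0,0],[0,0,0],[0,0,0],[0,0,0],[0,0,0],[0,0,0],[0,0,0],[0,0,0],[0,0,0],[0,0,0]]' --hand '[0,0,0,0.75,0.75,0.75,0.75,0.75,0.75,0.75]'

```text
time_s: 19.77
ee_pos: [513.4, 190.3, 98.7]
ee_rot: [-180.0, -0.0, 99.5]
force: [0.3, 0.3, -0.1]
gripper_width: 67.7
gripper_force: 0.0
```

Request:
apply_moves --delta_pos '[[0,0,0],[0,0,0],[0,0,0],[0,0,0],[0,0,0],[0,0,0],[0,0,0],[0,0,0],[0,0,0],[0,0,0]]' --rot '[[0,0,-0.08],[0,0,-0.16],[0,0,-0.24],[0,0,-0.32],[0,0,-0.4],[0,0,-0.48],[0,0,-0.56],[0,0,-0.64],[0,0,-0.7],[0,0,-0.7]]' --hand '[0.75,0.75,0.75,0.75,0.75,0.75,0.75,0.75,0.75,0.75]'

```text
time_s: 20.6
ee_pos: [513.5, 190.3, 98.7]
ee_rot: [180.0, 0.0, 39.3]
force: [-0.2, -0.5, -0.4]
gripper_width: 68.2
gripper_force: 0.0
```

Request:
apply_moves --delta_pos '[[0,0,0],[0,0,0],[0,0,0],[0,0,0],[0,0,0],[0,0,0],[0,0,0]]' --rot '[[0,0,-0.08],[0,0,-0.16],[0,0,-0.24],[0,0,-0.32],[0,0,-0.347],[0,0,-0.347],[0,0,-0.347]]' --hand '[0.75,0.75,0.75,0.75,0.75,0.75,0.75]'

```text
time_s: 21.18
ee_pos: [513.5, 190.3, 98.6]
ee_rot: [180.0, 0.0, 9.7]
force: [0.4, 0.6, -0.0]
gripper_width: 68.4
gripper_force: 0.0
```

Request:
apply_moves --delta_pos '[[0,0,0],[0,0,0],[0,0,0],[0,0,0],[0,0,0],[0,0,0],[0,0,0],[0,0,0],[0,0,0]]' --rot '[[0,0,0],[0,0,0],[0,0,0],[0,0,0],[0,0,0],[0,0,0],[0,0,0],[0,0,0],[0,0,0]]' --hand '[0,0,0,0,0,0,0,0,0]'

```text
time_s: 21.93
ee_pos: [513.5, 190.5, 98.7]
ee_rot: [-180.0, -0.0, 9.5]
force: [-0.2, 1.8, 1.1]
gripper_width: 27.1
gripper_force: 30.0
```

Run:
```python
from h import *
from scipy.spatial.transform import Rotation as Ro
s=env.state();print(s["qpos"],s["torque"],s["force"],s["ee_pos"])
# plan: knob grip rel. hinge; tool tilt = k*theta about fixture y
a=np.radians(9.5); ex=np.array([np.cos(a),np.sin(a),0]); ey=np.array([-np.sin(a),np.cos(a),0]); ez=np.array([0,0,1])
def tcp(th,ti): # hold point on knob_grip
    g=ex*(-230*np.cos(th)+36*np.sin(th))+ez*(230*np.sin(th)+36*np.cos(th)); zt=-(ez*np.cos(ti)+ex*np.sin(ti)); return g+18.8*zt
p0=tcp(0,0); prev=p0; pt=0
for d in range(3,49,3):
    th=np.radians(d); ti=th*.6; p=tcp(th,ti)
    print(d,"cum",np.round((p-p0)/120,3),"rotvec",np.round(ey*ti/1.5,3))
```

```text
[1.91422352e+01 2.15775708e+01 1.02804924e+02 2.10796056e-02
 5.56134355e+01 9.96018211e+01] [ 0.23816564  0.02502774 -0.03315421] [-0.22235236  1.76757584  1.07387648] [513.49660565 190.51911715  98.68166642]
3 cum [0.013 0.002 0.1  ] rotvec [-0.003  0.021  0.   ]
6 cum [0.032 0.005 0.199] rotvec [-0.007  0.041  0.   ]
9 cum [0.055 0.009 0.297] rotvec [-0.01   0.062  0.   ]
12 cum [0.083 0.014 0.393] rotvec [-0.014  0.083  0.   ]
15 cum [0.117 0.02  0.488] rotvec [-0.017  0.103  0.   ]
18 cum [0.155 0.026 0.58 ] rotvec [-0.021  0.124  0.   ]
21 cum [0.198 0.033 0.671] rotvec [-0.024  0.145  0.   ]
24 cum [0.245 0.041 0.759] rotvec [-0.028  0.165  0.   ]
27 cum [0.297 0.05  0.844] rotvec [-0.031  0.186  0.   ]
30 cum [0.353 0.059 0.926] rotvec [-0.035  0.207  0.   ]
33 cum [0.414 0.069 1.005] rotvec [-0.038  0.227  0.   ]
36 cum [0.478 0.08  1.08 ] rotvec [-0.041  0.248  0.   ]
39 cum [0.546 0.091 1.152] rotvec [-0.045  0.269  0.   ]
42 cum [0.618 0.103 1.22 ] rotvec [-0.048  0.289  0.   ]
45 cum [0.693 0.116 1.284] rotvec [-0.052  0.31   0.   ]
48 cum [0.771 0.129 1.344] rotvec [-0.055  0.331  0.   ]
```

Request:
apply_moves --delta_pos '[[0.006,0.001,0.05],[0.013,0.002,0.1],[0.022,0.003,0.15],[0.032,0.005,0.2],[0.043,0.007,0.25],[0.055,0.009,0.297],[0.069,0.011,0.345],[0.083,0.014,0.393],[0.117,0.02,0.488],[0.117,0.02,0.488]]' --rot '[[-0.002,0.01,0],[-0.003,0.021,0],[-0.005,0.031,0],[-0.007,0.041,0],[-0.008,0.052,0],[-0.01,0.062,0],[-0.012,0.073,0],[-0.014,0.083,0],[-0.017,0.103,0],[-0.017,0.103,0]]' --hand '[0,0,0,0,0,0,0,0,0,0]'

```text
time_s: 22.77
ee_pos: [527.5, 192.9, 157.6]
ee_rot: [-180.0, 9.1, 9.5]
force: [-2.9, 0.3, -2.6]
gripper_width: 27.6
gripper_force: 30.0
```

Request:
apply_moves --delta_pos '[[0.019,0.003,0.046],[0.038,0.006,0.092],[0.059,0.01,0.138],[0.081,0.013,0.183],[0.104,0.017,0.227],[0.128,0.021,0.271],[0.154,0.025,0.314],[0.18,0.03,0.356],[0.236,0.039,0.438],[0.236,0.039,0.438]]' --rot '[[-0.002,0.01,0],[-0.003,0.021,0],[-0.005,0.031,0],[-0.007,0.041,0],[-0.008,0.052,0],[-0.01,0.062,0],[-0.012,0.073,0],[-0.014,0.083,0],[-0.017,0.103,0],[-0.017,0.103,0]]' --hand '[0,0,0,0,0,0,0,0,0,0]'

```text
time_s: 23.6
ee_pos: [555.6, 197.6, 209.8]
ee_rot: [-179.9, 18.1, 9.5]
force: [-4.3, 1.0, -0.7]
gripper_width: 27.7
gripper_force: 30.0
```

Request:
apply_moves --delta_pos '[[0.03,0.005,0.04],[0.061,0.01,0.079],[0.093,0.015,0.117],[0.125,0.021,0.154],[0.159,0.026,0.19],[0.193,0.032,0.226],[0.265,0.044,0.294],[0.34,0.057,0.358],[0.34,0.057,0.358],[0.34,0.057,0.358]]' --rot '[[-0.002,0.01,0],[-0.003,0.021,0],[-0.005,0.031,0],[-0.007,0.041,0],[-0.008,0.052,0],[-0.01,0.062,0],[-0.014,0.083,0],[-0.017,0.103,0],[-0.017,0.103,0],[-0.017,0.103,0]]' --hand '[0,0,0,0,0,0,0,0,0,0]'

```text
time_s: 24.43
ee_pos: [596.1, 204.3, 252.5]
ee_rot: [-179.9, 27.0, 9.6]
force: [-3.2, 0.2, 1.5]
gripper_width: 26.9
gripper_force: 30.0
```

Request:
apply_moves --delta_pos '[[0,0,0],[0,0,0],[0,0,0],[0,0,0],[0,0,0],[0,0,0]]' --rot '[[0,0,0],[0,0,0],[0,0,0],[0,0,0],[0,0,0],[0,0,0]]' --hand '[0,0,0,0,0,0]'

```text
time_s: 24.93
ee_pos: [596.4, 204.4, 252.8]
ee_rot: [-179.9, 26.9, 9.6]
force: [-3.1, 2.3, 1.0]
gripper_width: 27.5
gripper_force: 30.0
```

Run:
```python
from h import *
f=viewer.grab_frame("top"); g=viewer.grab_frame("side")
im=np.vstack([np.hstack([cv2.resize(f["pixels"][130:210,300:440],(400,229)),cv2.resize(g["pixels"][250:370,370:480],(400,229))]),cv2.resize(g["pixels"][60:260,250:500],(800,360))])
cv2.imwrite("pics/d.png",im[:,:,::-1])
s=env.state();print(s["qpos"],s["force"],s["ee_pos"],s["gripper_force"],s["gripper_width"])
```

```text
[ 16.21529156  38.24640259  55.57309531   3.37201088 112.90895592
  97.24929461] [-3.0670508   2.14271409  0.97634754] [596.4689832  204.3787116  252.88994688] 29.999982118606567 27.59880512492026
```

View pics/d.png

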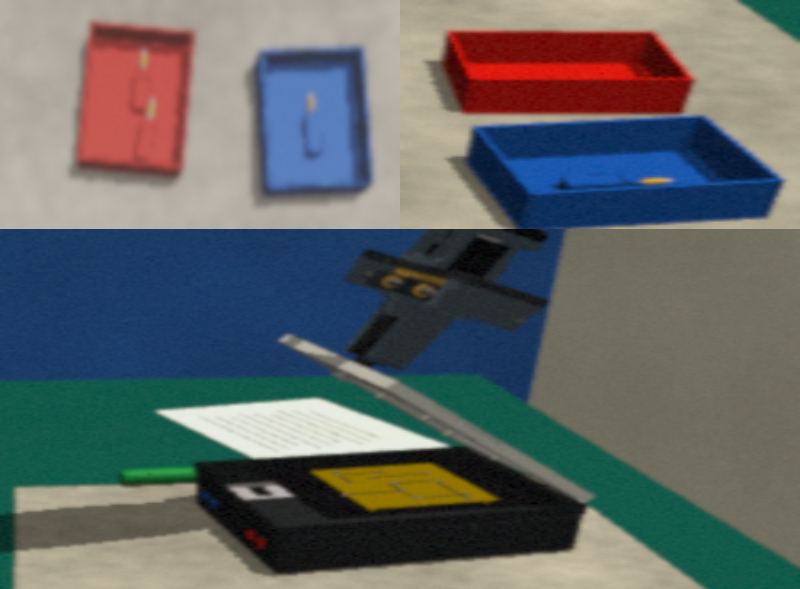

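The two red plugs lie in the red bin (pins at crop (143,58) and (151,108)) and the blue plug in the blue bin (311,102). The cover stands open at about 45°, held at the knob by the fingers at crop (375,350). Nothing is moving, so I'm handing it in.

```bash
python3 -c "
from workcell import env
print(env.job_done())"
```

```text
the job is handed in; nothing more can be done
None
```

The two red plugs and the blue plug are in the bins of their own colour. The tug showed the latch caught, so I released it with a quarter turn. The cover is held open at about 45° by the knob, and the job was handed in at about 25 s of the 72 s allowed (no verdict was returned).

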